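# Clear the tools into the pot and turn the repaired fan over by hand

### The job

The extractor fan on the mat has been cleaned. Clear the tools away from it first: stand the screwdriver (blade down) and the brush that lies across the fan (bristles up) in the steel tool pot, leaving the pot standing where it is. Then turn the impeller slowly by hand through at least one full turn, either way, to see that it runs free, and leave the mug, the jar and the roll of tape alone.

Things in the scene. Friction and masses are not known exactly. Their poses are not given: they have to be found in the camera images.
- fan: Wall extractor fan without grille, lying face up, fixed: white square flange 226 x 226 x 8 mm, top 70 mm above the table, with a round opening 178 mm across over a duct 180 mm wide inside, down to the table. Origin: on the table on the fan's axis; z up, x and y along the flange's sides. A motor pod and struts fill the duct below 28 mm.
- fan_hub (a point): Centre of the flat top of the impeller's hub (50 mm across), on its turning axis, 70 mm above the table, level with the flange; axes as the fan's. Four flat pitched blades reach from the hub to radius 84 mm, between 33 and 61 mm above the table; 60 mm from the axis a blade covers 36 mm seen from above and the free gap between two blades is about 58 mm.
- impeller (a joint): Turn of the grey impeller about the upright axis through fan_hub, rad; 0 at the start, grows anticlockwise from above. No end stops; light friction (0.03 N m) stops it once let go. The blades' middle lines stand at 45, 135, 225 and 315 degrees from the fan's x axis, plus the joint value. A closed gripper lowered into a gap between blades can push one round.
- pot: Steel tool pot, loose, 0.6 kg: open-topped box 89 (x) x 46 (y) x 95 mm high, walls and floor 3 mm, parted across its middle by a wall 81 mm high into two cells side by side along x, each 40 x 40 mm inside. Either cell may take either tool. Origin: centre of its underside; z up.
- pot_near (a point): Centre of the mouth (height of the rim, 95 mm) of the cell on the pot's -x side, nearer the robot, 21.5 mm from the pot's middle; axes as the pot's.
- pot_far (a point): Centre of the mouth (95 mm high) of the cell on the pot's +x side, farther from the robot, 21.5 mm from the pot's middle; axes as the pot's.
- driver: Screwdriver lying on the table, 200 mm, 90 g: squared handle 24 x 24 mm from x = +5 to +100 mm, round steel shaft 7 mm thick from +5 to -100 mm on the same middle line. Origin: middle of its length, on the handle's lower face, 12 mm under the middle line; x runs along it to the handle's end, z up as it lies on a flat of the handle, shaft clear of the table. Balances near x = +18 mm.
- driver_tip (a point): Tip of the screwdriver's blade, on its middle line, 100 mm from the origin along -x; axes as the driver's.
- brush: Flat dusting brush lying across the open fan on hub and flange (underside 70 mm above the table), 200 mm long, 12 mm thick throughout, 60 g, stiff. Origin: centre of its underside; x runs along it to the bristles: wooden handle 22 mm wide from x = -100 to +25 mm, steel ferrule 38 mm wide from +25 to +61 mm, bristles 36 mm wide to +100 mm. Balances near x = +14 mm.
- brush_butt (a point): End of the brush's wooden handle, on its middle line, 100 mm from the origin along -x and 6 mm above its underside; axes as the brush's.
- mug: White mug 80 mm across, 90 mm high, a bystander. Origin: centre of its underside.
- jar: Open glass jar 70 mm across, 95 mm high, a bystander. Origin: centre of its underside.
- tape: Roll of tape 96 mm across, 18 mm high, lying flat, a bystander. Origin: centre of its underside.

How it is judged (in metres and radians):
On the way, in this order (a step that is already met when the one before it is completed fails the run):
1. both tools stand in the pot, screwdriver blade down and brush bristles up (angle between each of driver, brush's own x axis and vertical below 0.6 rad and x of driver_tip in the frame of pot between -0.045 and 0.045 m and y of driver_tip in the frame of pot between -0.024 and 0.024 m and z of driver_tip in the frame of pot between -0.01 and 0.02 m and x of brush_butt in the frame of pot between -0.045 and 0.045 m and y of brush_butt in the frame of pot between -0.024 and 0.024 m and z of brush_butt in the frame of pot between -0.01 and 0.02 m), for 0.2 s.
2. the impeller has been turned through a full turn ((value of joint impeller above 6 rad or value of joint impeller below -6 rad)), for 0.1 s.
At the end, for the whole second after the job is handed in: Screwdriver (blade down) and brush (bristles up) stand in the pot within 34 degrees of upright, lower ends inside its walls and within 20 mm of its underside; the impeller has been turned at least 6.0 rad (344 degrees) from its start, either way; tools, pot and impeller are at rest (all of step 1 and (value of joint impeller above 6 rad or value of joint impeller below -6 rad) and linear speed of each of driver, brush, pot below 0.05 m/s and velocity of joint impeller between -0.3 and 0.3 rad/s); the robot touches nothing.
It fails at once if the pot tips by more than 20 degrees or is shifted by more than 40 mm (angle between pot's own z axis and vertical above 0.35 rad or distance of pot from where it was at the start of the episode above 0.04 m).
It fails at once if the impeller is spun faster than 8 rad/s (more than a turn a second) (velocity of joint impeller above 8 rad/s or velocity of joint impeller below -8 rad/s).
It fails at once if mug, jar or tape is moved by more than 30 mm (distance of any of mug, jar, tape from where it was at the start of the episode above 0.03 m).
It also fails if it takes over 72 s, if anything falls off the work surface, if the arm or the gripper's body presses on something with over 40 N, if the wrist force passes 120 N, or if a joint passes its speed limit or range.

### The arm

A 6-joint arm with a two-finger parallel gripper is mounted at the origin on the work surface. World frame = base frame: x ahead of the robot, y to its left, z up, the work surface at z = 0. Lengths are in m, angles in degrees, forces in N, time in s.
With the tool pointing down it reaches from about 0.15 to 0.775 m from the base axis. Payload 6.1 kg.
Tool frame: the origin (TCP) lies at the very end of the fingers, on their centre line; the grasp point (between the pads) lies 19 mm behind it; z points along the fingers, y is the line along which they close (so a half turn about z gives the same grasp; the last joint's range is limited). The gripper opens to 85 mm and grips with 20 to 120 N. Pads are 22 mm wide; open, the fingers measure 114 mm over their backs; the gripper's body (76 mm by 85 mm) begins 54 mm behind the grasp point. The pads swing forward as they close: fully open they stand 13 mm farther back than shut.
Start: joints at [-70.474, 7.208, -2.269, 80.523, 0, 90], TCP at [0.175, -0.495, 0.231] pointing down, gripper open.
Joint ranges: [-155.77, 155.77], [-54.66, 111.73], [-72.52, 77.12], [-102.08, 115.82], [-83.92, 84.16], [-180, 180]. Speed limits (degrees/s): [136.94, 136.94, 172.46, 180, 180, 180].

### API

Orientations are given as a 3x3 rotation matrix whose columns are the frame's x, y, z axes.
In Python, from rig import bot gives the robot as it stands.
- The arm moves only by the shell command python3 nudge.py [FORCE], which reads ROWS from standard input. ROWS is a JSON list of rows, 1 to 10 of them, each written [opening, [dx, dy, dz], [rx, ry, rz]]: the finger opening in m, then dx, dy, dz in cm, then a rotation vector rx, ry, rz in units of 10 degrees; each row is the pose to reach, as a shift and turn from the pose commanded when the command began, along the tool's axes at that moment; what a row does not reach only later rows make up. A row lasts 1/10 s, in which the tool goes at most 0.05 m and 8.59 degrees, less where a joint would pass 70% of its speed; a pose out of reach is approached as far as the arm can. The fingers move at their own pace and stop on an object; FORCE is the grip in N (left out, the last holds). Time passes only in rows, so rows that do not move let the fingers close. It prints the time, the measured TCP pose, the force, the opening and the grip force at its end. Input that does not fit is refused with a message, and nothing moves.
- bot.state(): the state, without advancing time (a new reading comes with each control period).
- bot.get_image(name): name is "side" or "top" or "wrist"; returns the picture (480x640x3 uint8, red, green, blue); there is no depth.
- bot.camera_model(name): a dict with "fx", "fy", "cx", "cy" (pixels), "xyz" and "attitude" of the camera in the world. Camera axes: x right, y down, z forward; pixel columns grow to the right and rows downward; lengths in m; the calibration is good to about 2 mm. A picture is of the moment at which its call begins: read the wrist's pose just before it. camera_model takes no time and is no camera call; for the wrist camera it gives the pose at the moment of the call.
- bot.close_job(): hands the job in; it is judged then, once.
The state is a dict: "t": time; "joint_pos": joint angles; "dq": joint speeds; "joint_torque": joint torques, N m; "eef_pos": TCP position; "orientation": TCP orientation; "ft_force": force on the tool from outside, world axes, zero at the start; "moment": the same for the moment, N m; "grip_width": finger opening in m; "gripper_force": force on a finger pad.
Only numpy, scipy, OpenCV 4.12 (cv2) and the standard library are available. Lean on these libraries where they do the work, as an engineer would, in place of code of your own. Each camera call takes 0.05 s, during which the arm holds its last target. There are 200 camera calls.

## Working session

There is one attempt and no reset: what is moved stays moved. The work goes in short steps, Python scripts to look and compute and a shell command to move; the robot and the scene stay as the last step left them, time stands still between calls to the robot, and variables do not carry over. Pictures are saved under pics/ and viewed, at most 13 in all, crops included, and the job is handed in when it is done.

```bash
ls; mkdir -p pics; python3 - <<'E'
from rig import bot
import cv2
for n in("top","side"):
    cv2.imwrite(f"pics/{n}0.png",bot.get_image(n)[:,:,::-1]); print(n,bot.camera_model(n))
s=bot.state();print(s)
E
```

```text
nudge.py
pics
rig.py
top {'fx': 527.9445044113571, 'fy': 527.9445044113571, 'cx': 311.4220013529674, 'cy': 236.39775552285022, 'xyz': array([ 0.34697888, -0.0576398 ,  1.08523544]), 'attitude': array([[ 0.00360386, -0.98237202,  0.18690163],
       [-0.99969185, -0.00812977, -0.02345464],
       [ 0.02456065, -0.1867595 , -0.9820986 ]])}
side {'fx': 599.8293680011442, 'fy': 599.8293680011442, 'cx': 320.618638040295, 'cy': 243.86226045392164, 'xyz': array([ 0.27283892, -0.74104495,  0.76241203]), 'attitude': array([[ 0.92930101, -0.23695362,  0.28328892],
       [-0.3687908 , -0.63654116,  0.67735419],
       [ 0.01982353, -0.73394028, -0.67892466]])}
{'t': 0.1, 'joint_pos': array([-7.04755009e+01,  7.23774717e+00, -2.32131020e+00,  8.05217648e+01,
        4.47619325e-04,  9.00018908e+01]), 'dq': array([-0.0446179 , -0.13569181,  0.04553893,  0.1029755 , -0.02084439,
        0.02441243]), 'joint_torque': array([ 2.14970081e-03, -4.36903989e+01,  3.53603804e+01,  1.37088567e-02,
        1.75239675e-04,  1.46342722e-05]), 'eef_pos': array([ 0.17534248, -0.49447294,  0.2306014 ]), 'orientation': array([[ 9.42509705e-01,  3.34178458e-01, -4.64077716e-04],
       [ 3.34178780e-01, -9.42508763e-01,  1.33211216e-03],
       [ 7.76587306e-06, -1.41061356e-03, -9.99999005e-01]]), 'ft_force': array([ 0.10358082, -0.58705024, -0.50921696]), 'moment': array([0.05190564, 0.02258597, 0.01046474]), 'gripper_force': 0.0, 'grip_width': 0.08525778411724974}
```

View pics/top0.png

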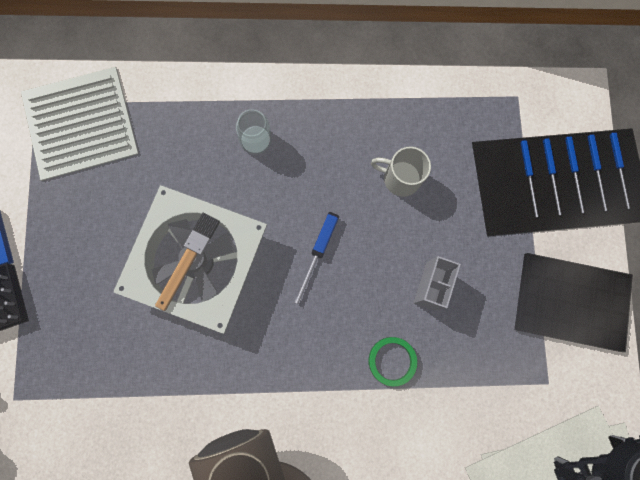

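View pics/side0.png

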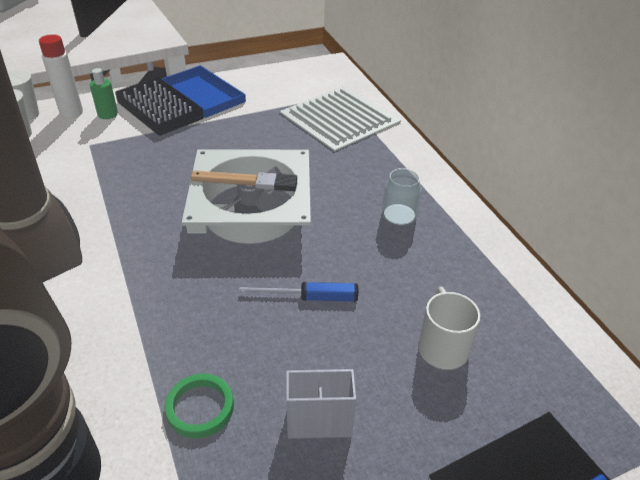

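The top view shows the fan near (190,260) with the brush running (160,305)–(212,217). The driver runs from its tip at (298,303) to its end at (333,214), and the pot is near (441,281). The side view agrees. I'll zoom in for accurate pixels.

```bash
python3 - <<'E'
import cv2
a=cv2.imread("pics/top0.png")
cv2.imwrite("pics/c1.png",cv2.resize(a[200:320,280:470],None,fx=4,fy=4,interpolation=cv2.INTER_CUBIC))
cv2.imwrite("pics/c2.png",cv2.resize(a[180:340,110:270],None,fx=3.75,fy=3.75,interpolation=cv2.INTER_CUBIC))
E
```

```text
(no output)
```

View pics/c1.png

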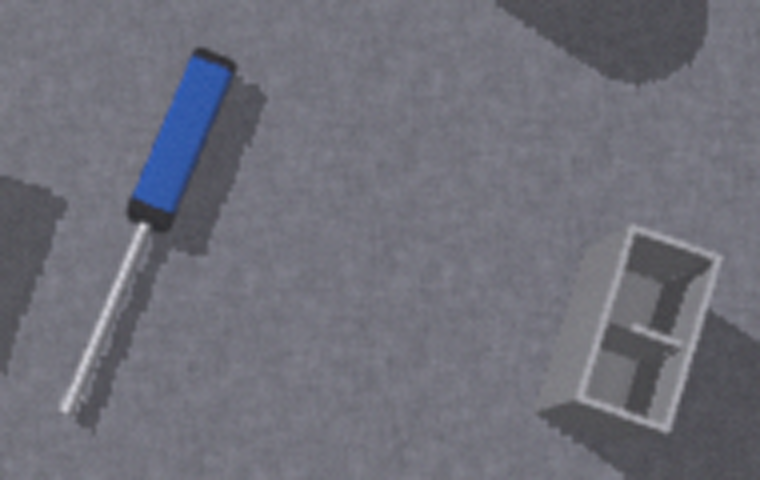

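View pics/c2.png

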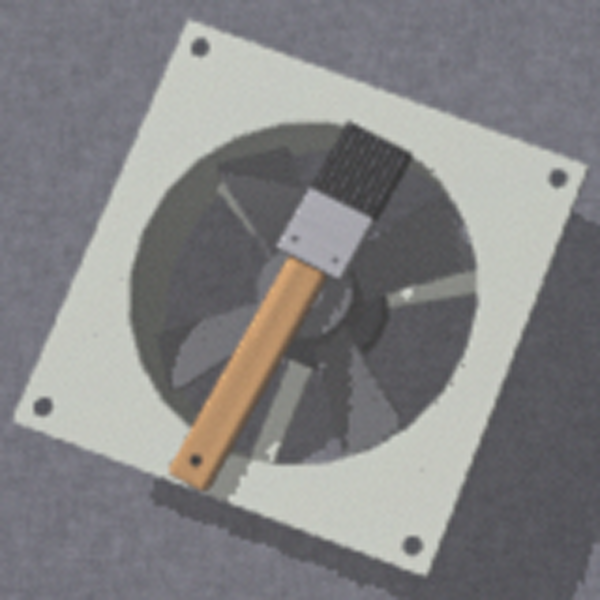

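Crop positions: driver end (215,60), tip (66,410). Pot rim corners (632,227), (720,258), (668,431), (579,400). Brush butt mid (190,480), bristle end mid (380,140). Flange corners (188,20), (587,166), (428,577), (14,421).

```bash
cat > h.py <<'E'
import numpy as np
from rig import bot
from scipy.spatial.transform import Rotation as R
def ray(n,uv,z):
    c=bot.camera_model(n);d=np.array([(uv[0]-c['cx'])/c['fx'],(uv[1]-c['cy'])/c['fy'],1.])
    w=np.array(c['attitude'])@d;o=np.array(c['xyz']);return o+w*(z-o[2])/w[2]
def goal(p,yz):  # unused angles helper
    pass
def delta(P,Rg,ref=None):
    s=bot.state();R0=np.array(s['orientation']);
    d=R0.T@(np.array(P)-s['eef_pos']);r=R.from_matrix(R0.T@np.array(Rg)).as_rotvec(degrees=True)
    print('d',d.round(4),'rot',r.round(2),'n',np.linalg.norm(d)/.05,np.linalg.norm(r)/8.59)
E
python3 - <<'E'
from h import *
np.set_printoptions(precision=4,suppress=True)
c1=lambda x,y,z:ray('top',(280+(x+.5)/4-.5,200+(y+.5)/4-.5),z)
c2=lambda x,y,z:ray('top',(110+(x+.5)/3.75-.5,180+(y+.5)/3.75-.5),z)
ang=lambda v:np.degrees(np.arctan2(v[1],v[0]))
e=c1(215,60,.024);h=c1(150,215,.024);t=c1(66,410,.012)
print('driver',e,h,t,np.linalg.norm((e-t)[:2]),ang(e-t))
P=[c1(*p,.095) for p in((632,227),(720,258),(668,431),(579,400))]
print('pot',np.mean(P,0),[np.linalg.norm(P[i]-P[(i+1)%4]) for i in range(4)],ang(P[0]-P[3]),ang(P[1]-P[2]))
b=c2(190,480,.082);g=c2(380,140,.082);print('brush',b,g,(b+g)/2,np.linalg.norm(b-g),ang(g-b))
F=[c2(*p,.07) for p in((188,20),(587,166),(428,577),(14,421))]
print('fan',np.mean(F,0),[np.linalg.norm(F[i]-F[(i+1)%4]) for i in range(4)],ang(F[0]-F[3]))
for n,uv,z in(('mug',(409,164),.09),('jar',(252,122),.095),('tape',(393,361),.018)):print(n,ray('top',uv,z))
E
```

```text
driver [ 0.5951 -0.1282  0.024 ] [ 0.5139 -0.0947  0.024 ] [ 0.4158 -0.0528  0.012 ] 0.19448435352983207 -22.787600226967143
pot [ 0.4503 -0.3288  0.095 ] [np.float64(0.04403232099382605), np.float64(0.08672133608176273), np.float64(0.04377646649121425), np.float64(0.08703044663174613)] -19.058787898044702 -19.227403214279466
brush [0.3997 0.2011 0.082 ] [0.5746 0.1134 0.082 ] [0.4872 0.1573 0.082 ] 0.1956873255821246 -26.627312965634168
fan [0.497  0.1508 0.07  ] [np.float64(0.22542197071891476), np.float64(0.22493782281276545), np.float64(0.22547501293953737), np.float64(0.22488577555129627)] -19.654835761900866
mug [ 0.6839 -0.2742  0.09  ]
jar [0.7657 0.0376 0.095 ]
tape [ 0.3006 -0.2454  0.018 ]
```
Good accuracy (within ~2-3mm).

The rows are not in the units I measure in: shifts go in cm and turns go in units of 10 degrees. I convert before sending: -5 degrees is -0.5.

```bash
cat >> h.py <<'E'
def ori(az,down=90,flip=1):
    """tool z at azimuth az pitched down; tool x = flip * (held tool's x axis, up/outward)"""
    a,p=np.radians([az,down]);o=np.array([np.cos(a),np.sin(a),0]);k=np.array([0,0,1.])
    z=np.cos(p)*o-np.sin(p)*k;x=flip*(np.sin(p)*o+np.cos(p)*k);return np.c_[x,np.cross(z,x),z]
def st():
    s=bot.state();print(round(s['t'],2),s['eef_pos'].round(4),'j',s['joint_pos'].round(1),'w',round(s['grip_width'],4),'f',s['ft_force'].round(1),'gf',round(s['gripper_force'],1))
E
python3 -c "
from h import *
for f in(1,-1): delta([.561,-.114,.12],ori(-22.8,90,f))"
echo '[[0.085,[0,0,0],[0,0,-0.5]]]' | python3 nudge.py; python3 -c "
from h import *
st()"
```

```text
d [ 0.4906 -0.2296  0.1109] rot [-8.000e-02  3.000e-02  4.232e+01] n 11.05846370482161 4.9269710887029365
d [ 0.4906 -0.2296  0.1109] rot [-4.0000e-02 -1.0000e-01 -1.3768e+02] n 11.05846370482161 16.027637137872038
t: 0.2
eef_pos: [0.1754, -0.4945, 0.2307]
orientation: [[0.909, 0.417, -0.0], [0.417, -0.909, 0.001], [0.0, -0.001, -1.0]]
ft_force: [-0.3, -0.0, 0.4]
grip_width: 0.0851
gripper_force: 0.0
0.2 [ 0.1754 -0.4945  0.2307] j [-70.5   7.2  -2.3  80.5  -0.   84.9] w 0.0851 f [-0.3 -0.   0.4] gf 0.0
```

```bash
echo '[[0.085,[0,0,0],[0,0,-0.8]],[0.085,[0,0,0],[0,0,-1.6]],[0.085,[0,0,0],[0,0,-2.4]],[0.085,[0,0,0],[0,0,-3.2]],[0.085,[0,0,0],[0,0,-4]],[0.085,[0,0,0],[0,0,-4.8]],[0.085,[0,0,0],[0,0,-5.6]],[0.085,[0,0,0],[0,0,-6.4]],[0.085,[0,0,0],[0,0,-7.2]],[0.085,[0,0,0],[0,0,-8]]]' | python3 nudge.py >/dev/null; python3 -c "
from h import *
delta([.561,-.114,.12],ori(-22.8,90,-1));st()"
```

```text
d [0.2688 0.4703 0.1111] rot [ 2.000e-02 -5.000e-02 -5.234e+01] n 11.05941306667397 6.0935163817882785
1.2 [ 0.1754 -0.4945  0.2308] j [-70.5   7.2  -2.3  80.5   0.    4.7] w 0.0848 f [-0.5  0.5 -0.1] gf 0.0
```

Scaled: 0.434 m is 43.4, 0.391 m is 39.1, -10 degrees is -1.

```bash
echo '[[0.085,[2.5,4.3,0],[0,0,-0.5]],[0.085,[5,8.6,0.5],[0,0,-1]],[0.085,[7.5,13,1],[0,0,-1.5]],[0.085,[10,17.3,2],[0,0,-2]],[0.085,[12.5,21.7,3],[0,0,-2.5]],[0.085,[15,26,4],[0,0,-3.1]],[0.085,[17.5,30.4,5],[0,0,-3.6]],[0.085,[20,34.7,6],[0,0,-4.1]],[0.085,[22.5,39.1,7],[0,0,-4.6]],[0.085,[25,43.4,8],[0,0,-5.2]]]' | python3 nudge.py >/dev/null; python3 -c "
from h import *
delta([.561,-.114,.003],ori(-22.8,90,-1));st()"
```

```text
d [-0.0171  0.0443  0.1493] rot [-0.01 -0.02 -0.43] n 3.13323186449769 0.050671230751063306
2.2 [ 0.5279 -0.148   0.1523] j [-15.7  10.4  -8.5  71.2  -0.    7.6] w 0.0852 f [ 0.9 -1.  -0.2] gf 0.0
```

Scaled: 0.08 m is 8, 0.05 m is 5, -0.4 degrees is -0.04.

```bash
echo '[[0.07,[-1,2,2],[0,0,0]],[0.07,[-1.7,4.4,5],[0,0,-0.04]],[0.07,[-1.7,4.4,8],[0,0,-0.04]],[0.07,[-1.7,4.4,8],[0,0,-0.04]]]' | python3 nudge.py >/dev/null; python3 - <<'E'
from h import *
import cv2
st();c=bot.camera_model('wrist');cv2.imwrite('pics/w1.png',bot.get_image('wrist')[:,:,::-1])
u=np.array([.922,-.387])
for x,z in((1,.024),(.05,.024),(-1,.012)):
    p=np.r_[np.array([.5055,-.0905])+(.1*x if abs(x)==1 else .005)*u,z]
    q=c['attitude'].T@(p-c['xyz']);print((q[0]/q[2]*c['fx']+c['cx']).round(1),(q[1]/q[2]*c['fy']+c['cy']).round(1))
delta([.561,-.114,.003],ori(-22.8,90,-1))
E
```

```text
2.6 [ 0.5572 -0.1148  0.0683] j [-11.6  15.  -13.4  62.1  -0.   11.3] w 0.0699 f [-0.5  1.4 -0.3] gf 0.0
321.8 359.3
321.6 170.9
321.2 -100.0
d [-0.0023  0.0026  0.0678] rot [-0.07 -0.3  -0.24] n 1.3586314447110999 0.045908263231810555
```

View pics/w1.png

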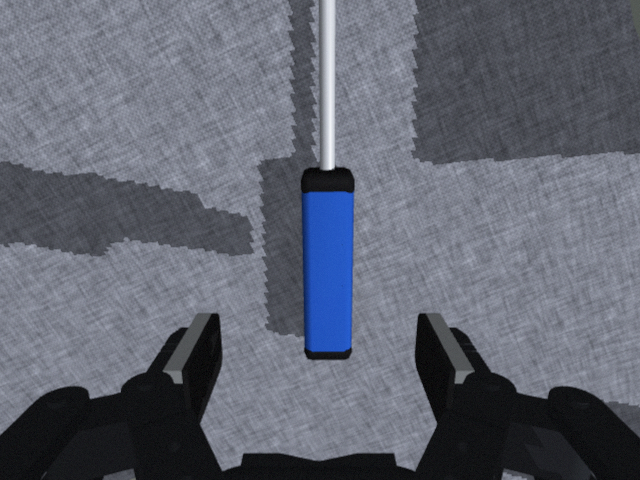

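The wrist view shows the driver handle at columns 303–353, centred on 328. That is 3 mm in tool +y from where I predicted, and the handle end at row 358 matches.

```bash
echo '[[0.07,[0,0.55,3],[0,0,0]],[0.07,[-0.2,0.55,5.5],[0,0,0]],[0.07,[-0.2,0.55,6.7],[0,0,0]],[0.07,[-0.2,0.55,6.7],[0,0,0]],[0,[-0.2,0.55,6.7],[0,0,0]],[0,[-0.2,0.55,6.7],[0,0,0]],[0,[-0.2,0.55,6.7],[0,0,0]],[0,[-0.2,0.55,6.7],[0,0,0]],[0,[-0.2,0.55,6.7],[0,0,0]],[0,[-0.2,0.55,6.7],[0,0,0]]]' | python3 nudge.py 80 >/dev/null; python3 -c "
from h import *
st()"
```

```text
3.65 [ 0.5652 -0.1123  0.0077] j [-11.2  17.7 -17.9  54.2  -0.   11.8] w 0.022 f [-0.7  0.3  6.2] gf 80.9
```

```bash
cat >> h.py <<'E'
def tcp_for(tip,Rg,off): return np.array(tip)-Rg@np.array(off)
DOFF=(.1635,0,-.0043)
E
echo '[[0,[0,0,-2],[0,0,0]],[0,[0,0,-6],[0,0,0]],[0,[0,0,-10],[0,0,0]],[0,[0,0,-15],[0,0,0]],[0,[0,0,-20],[0,0,0]],[0,[-3,0,-23],[0,0,0]],[0,[-3,0,-26],[0,0,0]],[0,[-3,0,-26],[0,0,0]]]' | python3 nudge.py >/dev/null; python3 -c "
from h import *
st();g=ori(-19,12,-1);u=np.array([.9455,-.3256,0])
f=np.array([.4706,-.3358,.006])-.009*u
floor=tcp_for(f,g,DOFF);print(floor)
top=floor-.13*g[:,0];print(top);delta(top,g)"
```

```text
4.45 [ 0.5934 -0.1242  0.2707] j [-11.8  16.3  13.9  87.2   0.   11.3] w 0.0221 f [-0.3 -0.2 -0.8] gf 79.9
[ 0.49820893 -0.34530617  0.16503311]
[ 0.5237649 -0.3541058  0.2921923]
d [-0.0262 -0.2388 -0.0217] rot [ -2.72 -77.56  -3.48] n 4.82421942589206 9.044091600618087
```

```bash
echo '[[0,[0,-1,0],[0,-0.8,0]],[0,[-0.2,-2,-0.4],[0,-1.6,0]],[0,[-0.5,-3,-1],[0,-2.4,0]],[0,[-1,-5,-1.2],[0,-3.2,0]],[0,[-1.3,-7,-1.4],[0,-4,0]],[0,[-1.6,-9,-1.6],[0,-4.8,0]],[0,[-1.9,-11,-1.8],[0,-5.6,0]],[0,[-2.2,-13,-2],[0,-6.4,0]],[0,[-2.4,-15,-2.2],[0,-7.1,0]],[0,[-2.6,-17,-2.2],[-0.27,-7.76,-0.35]]]' | python3 nudge.py >/dev/null; cat > pl.py <<'E'
from h import *
st();g=ori(-19,12,-1);u=np.array([.9455,-.3256,0])
f=np.array([.4706,-.3358,.006])-.009*u
floor=tcp_for(f,g,DOFF);top=floor-.13*g[:,0];delta(top,g);delta(floor,g)
E
python3 pl.py
```

```text
5.45 [ 0.5509 -0.284   0.2864] j [-33.6 -21.5 -63.3 -27.2  13.3  -3.2] w 0.0223 f [ 1.7 -0.6 -1.8] gf 79.9
d [-0.0055 -0.0751 -0.0031] rot [-0.82 -2.18 -0.38] n 1.5079081568278678 0.27512633488024685
d [ 0.1244 -0.076   0.0018] rot [-0.82 -2.18 -0.38] n 2.91608031081704 0.27512633488024685
```

```bash
echo '[[0,[0,-2,0],[0,0,0]],[0,[0,-4,0],[0,0,0]],[0,[-0.4,-6,0],[0,0,0]],[0,[-0.55,-6.9,-0.2],[0,0,0]],[0,[-0.55,-6.9,-0.2],[0,0,0]],[0,[-0.55,-6.9,-0.2],[0,0,0]]]' | python3 nudge.py >/dev/null; python3 pl.py; python3 - <<'E'
from h import *
import cv2
a=bot.get_image('side')[:,:,::-1]; b=bot.get_image('top')[:,:,::-1]
cv2.imwrite('pics/s2.png',np.hstack([a[180:480,180:580],b[180:480,300:640]]))
E
```

```text
6.05 [ 0.5284 -0.3501  0.292 ] j [-44.2 -18.8 -60.4 -25.8  23.4  -6.1] w 0.0221 f [ 0.1  0.9 -1.1] gf 79.9
d [ 0.0006 -0.0054 -0.0029] rot [-0.98 -2.46 -0.49] n 0.12290765394072437 0.3134746497216762
d [ 0.1304 -0.0065  0.0027] rot [-0.98 -2.46 -0.49] n 2.6123802755996914 0.3134746497216762
```

View pics/s2.png

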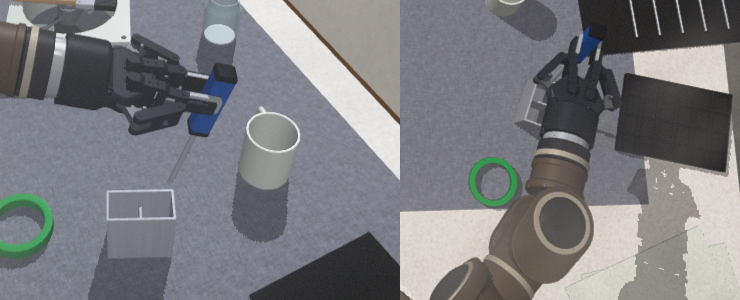

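The side crop shows the tip at full-frame (350,362) and the handle top at (405,250). I'll compare these with the pose the grasp predicts.

```bash
cat >> h.py <<'E'
def proj(n,p):
    c=bot.camera_model(n);q=np.array(c['attitude']).T@(np.array(p)-c['xyz']);return (q[:2]/q[2]*c['fx']+[c['cx'],c['cy']]).round(1)
E
python3 - <<'E'
from h import *
s=bot.state();T=lambda v:s['eef_pos']+s['orientation']@np.array(v)
for x in(.1635,.0585,-.0365):print(x,T((x,0,-.0043)).round(4),proj('side',T((x,0,-.0043))))
for a in(-20,-10,10,20):
    c,q=np.cos(np.radians(a)),np.sin(np.radians(a));print(a,[proj('side',T((x*c,0,-.01+x*q))) for x in(.1635,.0585,-.0365)])
print(proj('side',[.4706,-.3358,.095]))
E
```

```text
0.1635 [ 0.4868 -0.3336  0.135 ] [349.  362.2]
0.0585 [ 0.5112 -0.3429  0.2367] [376.2 309.5]
-0.0365 [ 0.5334 -0.3514  0.3287] [405.8 252. ]
-20 [array([304. , 350.7]), array([356. , 304.1]), array([411.1, 254.6])]
-10 [array([323.7, 357.3]), array([363.4, 306.9]), array([406.2, 252.5])]
10 [array([366.5, 363.5]), array([380.1, 309.6]), array([394.9, 250.4])]
20 [array([388.8, 363.1]), array([388.8, 309.5]), array([388.9, 250.5])]
[336.8 385.5]
```

The prediction matches within 1–2 px, so the grasp didn't slip. Inserting now.

Scaled: 0.1 m is 10, 0.085 m is 8.5, -1 degrees is -0.1.

```bash
echo '[[0,[0,-0.55,-0.3],[-0.1,-0.24,-0.05]],[0,[1,-0.6,-0.3],[-0.1,-0.24,-0.05]],[0,[2.5,-0.6,-0.2],[-0.1,-0.24,-0.05]],[0,[4,-0.6,-0.1],[-0.1,-0.24,-0.05]],[0,[5.5,-0.6,0],[-0.1,-0.24,-0.05]],[0,[7,-0.6,0],[-0.1,-0.24,-0.05]],[0,[8.5,-0.6,0.1],[-0.1,-0.24,-0.05]],[0,[10,-0.6,0.2],[-0.1,-0.24,-0.05]],[0,[10,-0.6,0.2],[-0.1,-0.24,-0.05]]]' | python3 nudge.py >/dev/null; python3 pl.py
```

```text
7.05 [ 0.5048 -0.3463  0.1921] j [-47.5  -6.  -72.2 -52.4  27.9  -6.5] w 0.0217 f [ 1.3  0.  -1.9] gf 80.0
d [-0.1021 -0.001  -0.0013] rot [ 0.12 -0.27 -0.09] n 2.0430880890680463 0.0357928031802973
d [ 0.0279 -0.0012 -0.0007] rot [ 0.12 -0.27 -0.09] n 0.5578446862294785 0.0357928031802973
```

```bash
echo '[[0,[0,-0.1,0],[-0.6,0,0]],[0,[0,-0.1,0],[-1.2,0,0]],[0,[0,-0.1,0],[-1.8,0,0]],[0,[0,-0.1,0],[-2.4,0,0]],[0,[0,-0.1,0],[-2.4,0,0]]]' | python3 nudge.py >/dev/null; python3 pl.py
```

```text
7.55 [ 0.5057 -0.3519  0.1974] j [-60.2   1.8 -59.6 -36.3  63.5 -17.9] w 0.022 f [ 0.7  0.  -0.9] gf 80.0
d [-0.0964  0.0042 -0.0005] rot [23.94  0.06  0.12] n 1.929871137753906 2.787210497882384
d [ 0.0336  0.0045 -0.0006] rot [23.94  0.06  0.12] n 0.6779218983529041 2.787210497882384
```

Scaled: 0.0045 m is 0.45, 0.033 m is 3.3.

```bash
echo '[[0,[0.8,0.4,0],[0,0,0]],[0,[1.6,0.45,0],[0,0,0]],[0,[2.4,0.45,0],[0,0,0]],[0,[2.9,0.45,0],[0,0,0]],[0,[3.3,0.45,0],[0,0,0]],[0,[3.3,0.45,0],[0,0,0]]]' | python3 nudge.py >/dev/null; python3 pl.py
```

```text
8.15 [ 0.4978 -0.3418  0.1624] j [-60.5   5.4 -62.8 -42.6  63.7 -18.2] w 0.0221 f [ 0.2  0.7 -0.7] gf 80.0
d [-0.1329 -0.0032 -0.0006] rot [24.03 -0.08 -0.05] n 2.6584038168766786 2.7970582565746795
d [-0.0029 -0.0033 -0.0004] rot [24.03 -0.08 -0.05] n 0.0883911022653451 2.7970582565746795
```

```bash
echo '[[0.06,[0,-0.3,0],[0,0,0]],[0.06,[0,-0.3,0],[0,0,0]],[0.06,[0,-0.3,0],[0,0,0]],[0.06,[0,-0.3,0],[0,0,0]],[0.06,[0,-0.3,-2],[0,0,0]],[0.06,[0,-0.3,-5],[0,0,0]],[0.06,[0,-0.3,-8],[0,0,0]],[0.06,[0,-0.3,-10],[0,0,0]],[0.06,[-5,-0.3,-10],[0,0,0]],[0.06,[-10,-0.3,-10],[0,0,0]]]' | python3 nudge.py >/dev/null; python3 - <<'E'
from h import *
import cv2
st();a=bot.get_image('side')[:,:,::-1]; b=bot.get_image('top')[:,:,::-1]
cv2.imwrite('pics/s3.png',np.hstack([a[180:480,180:580],b[180:480,300:640]]))
E
```

```text
9.15 [ 0.4194 -0.3616  0.2804] j [-71.4 -10.5 -51.1  -0.   72.9 -34.1] w 0.0601 f [ 0.8 -0.6 -0.5] gf 0.0
```

View pics/s3.png

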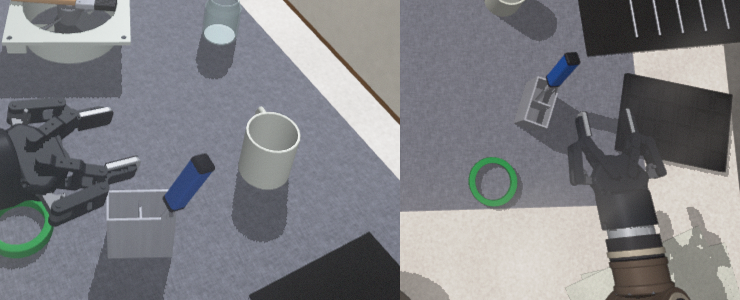

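The driver stands in the far cell, leaning outward, and the pot hasn't moved. Now for the brush.

```bash
cat > br.py <<'E'
from h import *
st();g=ori(-26.6,90,-1)
delta([.5283,.1367,.20],g)
delta([.5283,.1367,.062],g)
E
python3 br.py
```

```text
9.25 [ 0.4212 -0.3637  0.2889] j [-71.3 -10.8 -50.5  -0.2  73.  -34.2] w 0.0599 f [ 0.3 -1.3  0.5] gf 0.0
d [0.0932 0.4827 0.1674] rot [24.73 76.02 23.28] n 10.387197417436763 9.692950095185116
d [0.2285 0.4731 0.1931] rot [24.73 76.02 23.28] n 11.194961750568746 9.692950095185116
```

Scaled: 0.44 m is 44, 0.4 m is 40, 76 degrees is 7.6.

```bash
echo '[[0.06,[-1,4.5,0],[0.25,0.76,0.23]],[0.06,[-1,9,0.5],[0.5,1.52,0.46]],[0.06,[0,13.5,2],[0.74,2.28,0.7]],[0.06,[1,18,3.5],[0.99,3.04,0.93]],[0.06,[2,22.5,5],[1.24,3.8,1.16]],[0.06,[3,27,7],[1.48,4.56,1.4]],[0.06,[4,31.5,9],[1.73,5.32,1.63]],[0.06,[5,36,11],[1.98,6.08,1.86]],[0.06,[6,40,13],[2.22,6.84,2.1]],[0.06,[7.5,44,15],[2.47,7.6,2.33]]]' | python3 nudge.py >/dev/null; python3 br.py
```

```text
10.25 [0.5056 0.058  0.2281] j [  7.1  -0.2 -11.   72.4  -0.9  31.6] w 0.0603 f [ 1.  -0.5  0.9] gf 0.0
d [0.0153 0.0796 0.0305] rot [2.9  6.22 2.05] n 1.7314890777367091 0.8336706705526982
d [0.0303 0.0729 0.1676] rot [2.9  6.22 2.05] n 3.704117778438563 0.8336706705526982
```

```bash
echo '[[0.06,[0,0,0],[0,0,0]],[0.06,[0,0,0],[0,0,0]]]' | python3 nudge.py >/dev/null; python3 br.py
```

```text
10.45 [0.5058 0.0564 0.2224] j [  6.9   0.1 -11.3  72.1  -0.9  31.2] w 0.0601 f [-0.9 -0.7 -0.3] gf 0.0
d [0.0151 0.0814 0.0247] rot [2.71 5.87 2.21] n 1.7273642180076125 0.7955015163151992
d [0.0294 0.0751 0.1618] rot [2.71 5.87 2.21] n 3.6165306100494514 0.7955015163151992
```

Scaled: 0.09 m is 9, 0.081 m is 8.1, 5.9 degrees is 0.59.

```bash
echo '[[0.06,[0.6,3,1],[0.1,0.3,0.1]],[0.06,[1.5,6,2.5],[0.27,0.59,0.22]],[0.06,[1.8,8.1,5],[0.27,0.59,0.22]],[0.06,[2.2,8.1,9],[0.27,0.59,0.22]],[0.06,[2.2,8.1,9],[0.27,0.59,0.22]],[0.06,[2.2,8.1,9],[0.27,0.59,0.22]]]' | python3 nudge.py >/dev/null; python3 br.py;python3 - <<'E'
from h import *
import cv2
b=bot.get_image('wrist')[:,:,::-1]
cv2.imwrite('pics/w4.png',b)
for x in(.1,.061,.025,-.1):
    print(x,proj('wrist',[.4872+.894*x,.1573-.448*x,.082]))
E
```

```text
11.05 [0.5284 0.1363 0.141 ] j [ 14.5   9.8 -10.6  69.1  -0.   41.4] w 0.0599 f [0.4 0.2 0.9] gf 0.0
d [-0.0002  0.0007 -0.059 ] rot [ 0.33  0.44 -0.27] n 1.1794290209885028 0.0712841117257173
d [ 0.0009 -0.0001  0.079 ] rot [ 0.33  0.44 -0.27] n 1.5806281144882424 0.0712841117257173
0.1 [315.8 356.8]
0.061 [315.4 292.1]
0.025 [314.9 225.8]
-0.1 [312.9 -71.8]
```

View pics/w4.png

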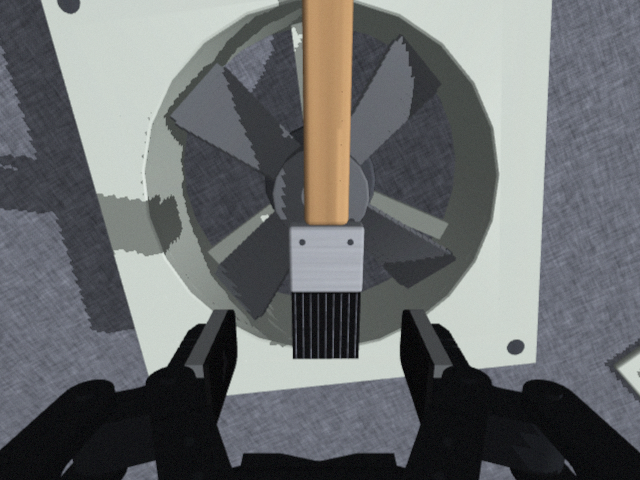

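The ferrule sits at rows 226–292, matching the prediction, but it is centred on column 327, about 4.5 mm in +y. I'll correct for that and grasp.

```bash
echo '[[0.06,[0.1,0.45,3],[0,0.04,0]],[0.06,[0.1,0.45,6],[0.03,0.04,-0.03]],[0.06,[0.1,0.45,7.9],[0.03,0.04,-0.03]],[0.06,[0.1,0.45,7.9],[0.03,0.04,-0.03]],[0,[0.1,0.45,7.9],[0.03,0.04,-0.03]],[0,[0.1,0.45,7.9],[0.03,0.04,-0.03]],[0,[0.1,0.45,7.9],[0.03,0.04,-0.03]],[0,[0.1,0.45,7.9],[0.03,0.04,-0.03]],[0,[0.1,0.45,7.9],[0.03,0.04,-0.03]],[0,[0.1,0.45,7.9],[0.03,0.04,-0.03]]]' | python3 nudge.py 60 >/dev/null; python3 br.py
```

```text
12.1 [0.5326 0.1421 0.063 ] j [ 15.   12.9 -16.9  60.1  -0.   41.5] w 0.0365 f [ 0.1 -1.9  6.5] gf 60.4
d [ 0.001  -0.0065 -0.137 ] rot [0.1  0.16 0.09] n 2.7424937191550693 0.02456578254823466
d [ 0.0014 -0.0067  0.001 ] rot [0.1  0.16 0.09] n 0.13926911024452354 0.02456578254823466
```

```bash
cat >> h.py <<'E'
BOFF=(.147,0,-.013)
E
cat > pb.py <<'E'
from h import *
import sys
st();az,dn=float(sys.argv[1]),float(sys.argv[2]);g=ori(az,dn,-1);a=np.radians(az)
f=np.array([.4300,-.3218,.006])-.006*np.array([np.cos(a),np.sin(a),0])
floor=tcp_for(f,g,BOFF);top=floor-.15*g[:,0];print(top,floor);delta(top,g);delta(floor,g)
s=bot.state();b=s['eef_pos']+s['orientation']@np.array(BOFF);print('butt',b.round(4))
E
echo '[[0,[0,0,-2],[0,0,0]],[0,[0,0,-5],[0,0,0]],[0,[0,0,-9],[0,0,0]],[0,[0,0,-13],[0,0,0]],[0,[0,0,-17],[0,0,0]],[0,[0,0,-21],[0,0,0]],[0,[0,0,-25],[0,0,0]],[0,[0,0,-25],[0,0,0]]]' | python3 nudge.py >/dev/null; python3 pb.py 8 8;python3 pb.py -19 8
```

```text
12.9 [0.5328 0.1425 0.3178] j [15.  10.7 12.7 91.4  0.  41.5] w 0.0366 f [ 0.6  1.  -0.7] gf 60.0
[ 0.47773874 -0.31509076  0.29830037] [ 0.45706594 -0.31799613  0.14976016]
d [-0.1547 -0.4342  0.0176] rot [-24.39 -78.76 -28.48] n 9.226203192045237 10.154879600943794
d [-0.1363 -0.4471  0.1659] rot [-24.39 -78.76 -28.48] n 9.920407067929858 10.154879600943794
butt [0.4011 0.2081 0.3296]
12.9 [0.5328 0.1425 0.3178] j [15.  10.7 12.7 91.4  0.  41.5] w 0.0366 f [ 0.6  1.  -0.7] gf 60.0
[ 0.47558146 -0.33749496  0.29830037] [ 0.45584285 -0.33069841  0.14976016]
d [-0.1628 -0.4552  0.0175] rot [ -5.04 -81.39  -6.44] n 9.675854909290319 9.522114074900353
d [-0.1409 -0.459   0.1659] rot [ -5.04 -81.39  -6.44] n 10.160376994838808 9.522114074900353
butt [0.4011 0.2081 0.3296]
```

The rows are not in the units I measure in: shifts go in cm and turns go in units of 10 degrees. I convert before sending: -0.36 m is -36, -0.32 m is -32, -78.8 degrees is -7.88.

```bash
echo '[[0,[-1,-3.5,0],[-0.24,-0.79,-0.28]],[0,[-2.5,-7,0],[-0.49,-1.58,-0.57]],[0,[-4,-10.5,0],[-0.73,-2.36,-0.85]],[0,[-5.5,-14,0],[-0.98,-3.15,-1.14]],[0,[-7,-17.5,0],[-1.22,-3.94,-1.42]],[0,[-8.5,-21,0],[-1.46,-4.73,-1.71]],[0,[-10,-24.5,0],[-1.71,-5.51,-1.99]],[0,[-12,-28,0],[-1.95,-6.3,-2.28]],[0,[-14,-32,0],[-2.2,-7.09,-2.56]],[0,[-15,-36,0.5],[-2.44,-7.88,-2.85]]]' | python3 nudge.py >/dev/null;echo '[[0,[0,0,0],[0,0,0]],[0,[0,0,0],[0,0,0]],[0,[0,0,0],[0,0,0]]]' | python3 nudge.py >/dev/null; python3 pb.py 8 8
```

```text
14.2 [ 0.511  -0.235   0.3078] j [-49.9 -21.8 -57.9 -12.8  54.2 -17.7] w 0.0368 f [-0.1 -0.  -0.9] gf 60.1
[ 0.47773874 -0.31509076  0.29830037] [ 0.45706594 -0.31799613  0.14976016]
d [ 0.0169 -0.0763 -0.0389] rot [-1.45 -5.36 -1.88] n 1.745443665197438 0.6824419709008356
d [ 0.1662 -0.081  -0.0248] rot [-1.45 -5.36 -1.88] n 3.730257652776162 0.6824419709008356
butt [ 0.4642 -0.2362  0.1679]
```

Scaled: -0.076 m is -7.6, -0.07 m is -7, -5.4 degrees is -0.54.

```bash
echo '[[0,[0.5,-2.5,-1.3],[-0.05,-0.2,-0.06]],[0,[1,-5,-2.6],[-0.1,-0.4,-0.13]],[0,[1.5,-7,-3.6],[-0.15,-0.54,-0.19]],[0,[1.7,-7.6,-3.9],[-0.15,-0.54,-0.19]],[0,[1.7,-7.6,-3.9],[-0.15,-0.54,-0.19]],[0,[1.7,-7.6,-3.9],[-0.15,-0.54,-0.19]]]' | python3 nudge.py >/dev/null; python3 pb.py 8 8; python3 - <<'E'
from h import *
import cv2
a=bot.get_image('side')[:,:,::-1]; b=bot.get_image('top')[:,:,::-1]
cv2.imwrite('pics/s5.png',np.hstack([a[180:480,180:580],b[180:480,300:640]]))
s=bot.state();T=lambda v:s['eef_pos']+s['orientation']@np.array(v)
for x in(.147,-.053):print(proj('side',T((x,0,-.013)))-[180,180],proj('top',T((x,0,-.013)))-[300-400,180])
print(proj('side',[.43,-.3218,.095])-[180,180])
E
```

```text
14.8 [ 0.4781 -0.3142  0.2984] j [-62.1 -11.5 -57.4 -23.5  68.7 -21. ] w 0.0367 f [ 0.9 -0.  -1.4] gf 60.3
[ 0.47773874 -0.31509076  0.29830037] [ 0.45706594 -0.31799613  0.14976016]
d [ 0.0002 -0.0008 -0.0005] rot [0.11 0.07 0.08] n 0.018925889363153283 0.0176458901192581
d [ 0.1502 -0.0006 -0.0006] rot [0.11 0.07 0.08] n 3.0032297018596457 0.0176458901192581
butt [ 0.4453 -0.3191  0.1546]
[134.6 173.6] [545.8 101.1]
[160.   46.7] [580.3  67.5]
[123.9 206.4]
```

View pics/s5.png

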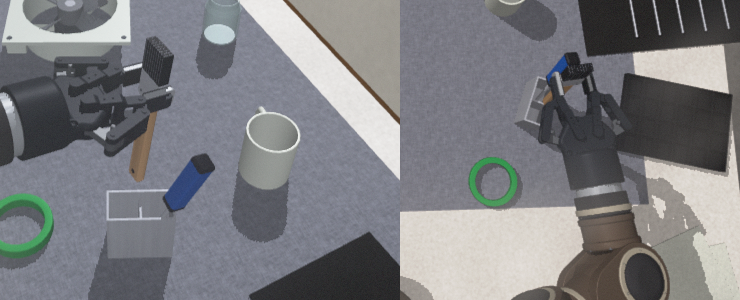

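```bash
echo '[[0,[2,0,0],[0,0,0]],[0,[3.5,0,0],[0,0,0]],[0,[5,0,0],[0,0,0]],[0,[6.5,0,0],[0,0,0]],[0,[8,0,0],[0,0,0]],[0,[9.5,0,0],[0,0,0]],[0,[11,0,0],[0,0,0]],[0,[11,0,0],[0,0,0]],[0,[11,0,0],[0,0,0]]]' | python3 nudge.py >/dev/null; python3 pb.py 8 8
```

```text
15.8 [ 0.4626 -0.3172  0.1887] j [-64.2   1.3 -65.5 -42.1  70.7 -23.4] w 0.0365 f [ 0.1  0.2 -0.6] gf 60.3
[ 0.47773874 -0.31509076  0.29830037] [ 0.45706594 -0.31799613  0.14976016]
d [-0.1107 -0.      0.    ] rot [0.05 0.06 0.01] n 2.2130562812150734 0.009569493672731725
d [ 0.0393  0.     -0.0002] rot [0.05 0.06 0.01] n 0.7869483798390051 0.009569493672731725
butt [ 0.4298 -0.3219  0.0449]
```

```bash
echo '[[0,[1,0,0],[0,0,0]],[0,[2,0,0],[0,0,0]],[0,[2.8,0,0],[0,0,0]],[0,[3.4,0,0],[0,0,0]],[0,[3.8,0,0],[0,0,0]],[0,[3.8,0,0],[0,0,0]]]' | python3 nudge.py >/dev/null; python3 pb.py 8 8
```

```text
16.4 [ 0.457  -0.3183  0.1502] j [-65.    7.4 -67.5 -49.3  71.3 -24.4] w 0.0364 f [-0.2  0.5 -1.1] gf 60.1
[ 0.47773874 -0.31509076  0.29830037] [ 0.45706594 -0.31799613  0.14976016]
d [-0.1496  0.0004  0.0003] rot [ 0.01  0.05 -0.05] n 2.9912381966277244 0.007977883417413728
d [0.0004 0.0003 0.0002] rot [ 0.01  0.05 -0.05] n 0.010927257285015224 0.007977883417413728
butt [ 0.4241 -0.3228  0.0064]
```

Release, then back away.

Scaled: -0.12 m is -12, -0.1 m is -10.

```bash
echo '[[0.06,[0,0,0],[0,0,0]],[0.06,[0,0,0],[0,0,0]],[0.06,[0,0,0],[0,0,0]],[0.06,[0,0,0],[0,0,0]],[0.06,[0,0,-2],[0,0,0]],[0.06,[0,0,-5],[0,0,0]],[0.06,[0,0,-8],[0,0,0]],[0.06,[-3,0,-10],[0,0,0]],[0.06,[-8,0,-10],[0,0,0]],[0.06,[-12,0,-10],[0,0,0]]]' | python3 nudge.py >/dev/null; python3 - <<'E'
from h import *
import cv2
st();a=bot.get_image('side')[:,:,::-1]; b=bot.get_image('top')[:,:,::-1]
cv2.imwrite('pics/s6.png',np.hstack([a[180:480,180:580],b[180:480,300:640]]))
delta([.497,.1508,.20],ori(8,90,-1))
E
```

```text
17.4 [ 0.3746 -0.3302  0.2612] j [-77.1  -9.6 -51.   16.9  80.6 -57.7] w 0.0601 f [ 1.1 -1.9  0.2] gf 0.0
d [0.0369 0.4625 0.1942] rot [-0.56 82.19  0.49] n 10.059049577190532 9.56894616332137
```

View pics/s6.png

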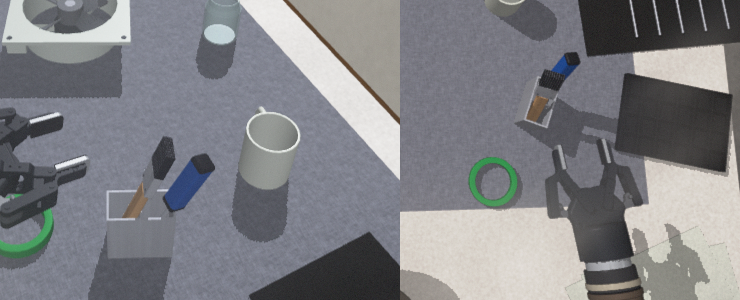

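Both tools stand in the pot. I'll triangulate their top ends as a check, then plan the move to the fan.

```bash
cat > fan.py <<'E'
from h import *
st();g=ori(-19.65,90,-1);e=np.array([.4405,.171,0])
for z in(.15,.045):delta(e+[0,0,z],g)
E
python3 fan.py; python3 - <<'E'
from h import *
def tri(a,b):
    A=[];B=[]
    for n,uv in(('side',a),('top',b)):
        o=np.array(bot.camera_model(n)['xyz']);w=ray(n,uv,0)-o;w/=np.linalg.norm(w);M=np.eye(3)-np.outer(w,w);A.append(M);B.append(M@o)
    return np.linalg.lstsq(np.vstack(A),np.hstack(B),rcond=None)[0].round(3)
print('brush',tri((343,323),(453,253)),'driver',tri((383,340),(473,238)))
for f0 in(0,120,240):
    k=np.arange(1,11)*12+f0;print(f0,[(round(.06*(np.cos(np.radians(q))-np.cos(np.radians(f0))),3),round(.06*(np.sin(np.radians(q))-np.sin(np.radians(f0))),3)) for q in k])
E
```

```text
17.5 [ 0.3757 -0.3325  0.2685] j [-77.  -10.  -50.6  16.6  80.7 -57.6] w 0.0602 f [ 0.3 -0.9 -0.4] gf 0.0
d [0.0933 0.491  0.1482] rot [19.26 80.64 23.19] n 10.42554307532049 10.02226705204635
d [0.1974 0.4922 0.1625] rot [19.26 80.64 23.19] n 11.092921077862536 10.02226705204635
brush [ 0.485 -0.32   0.199] driver [ 0.516 -0.358  0.196]
0 [(np.float64(-0.001), np.float64(0.012)), (np.float64(-0.005), np.float64(0.024)), (np.float64(-0.011), np.float64(0.035)), (np.float64(-0.02), np.float64(0.045)), (np.float64(-0.03), np.float64(0.052)), (np.float64(-0.041), np.float64(0.057)), (np.float64(-0.054), np.float64(0.06)), (np.float64(-0.066), np.float64(0.06)), (np.float64(-0.079), np.float64(0.057)), (np.float64(-0.09), np.float64(0.052))]
120 [(np.float64(-0.01), np.float64(-0.007)), (np.float64(-0.019), np.float64(-0.017)), (np.float64(-0.025), np.float64(-0.028)), (np.float64(-0.029), np.float64(-0.039)), (np.float64(-0.03), np.float64(-0.052)), (np.float64(-0.029), np.float64(-0.064)), (np.float64(-0.025), np.float64(-0.076)), (np.float64(-0.019), np.float64(-0.087)), (np.float64(-0.01), np.float64(-0.097)), (np.float64(-0.0), np.float64(-0.104))]
240 [(np.float64(0.011), np.float64(-0.005)), (np.float64(0.024), np.float64(-0.008)), (np.float64(0.036), np.float64(-0.008)), (np.float64(0.049), np.float64(-0.005)), (np.float64(0.06), np.float64(-0.0)), (np.float64(0.07), np.float64(0.007)), (np.float64(0.079), np.float64(0.017)), (np.float64(0.085), np.float64(0.028)), (np.float64(0.089), np.float64(0.039)), (np.float64(0.09), np.float64(0.052))]
```

Scaled: 0.45 m is 45, 0.4 m is 40, 10 degrees is 1.

```bash
echo '[[0,[-1,4,0],[0.2,0.8,0.23]],[0,[-1,8.5,0],[0.4,1.6,0.46]],[0,[0,13,1],[0.6,2.4,0.7]],[0,[0,17.5,2],[0.8,3.2,0.93]],[0,[0.5,22,4],[1,4,1.16]],[0,[1,26.5,6],[1.2,4.84,1.4]],[0,[2,31,8],[1.35,5.65,1.63]],[0,[3,35.5,10],[1.55,6.45,1.86]],[0,[4,40,12],[1.74,7.26,2.1]],[0,[6,45,14],[1.93,8.06,2.32]]]' | python3 nudge.py >/dev/null;echo '[[0,[0,0,0],[0,0,0]],[0,[0,0,0],[0,0,0]],[0,[0,0,0],[0,0,0]]]' | python3 nudge.py >/dev/null; python3 fan.py
```

```text
18.8 [0.4197 0.0315 0.2115] j [  5.1 -17.6 -29.2  62.3  -1.2  20.2] w 0.0002 f [-0.2 -0.5  0.1] gf 0.0
d [0.0341 0.135  0.0655] rot [ 5.12 15.41  4.35] n 3.0778889275587096 1.9568670733635773
d [0.0622 0.1268 0.1664] rot [ 5.12 15.41  4.35] n 4.3650259692640825 1.9568670733635773
```

Scaled: 0.135 m is 13.5, 0.11 m is 11, 15.4 degrees is 1.54.

```bash
echo '[[0,[0.7,3.5,1.5],[0.17,0.5,0.14]],[0,[1.5,7,3],[0.34,1,0.29]],[0,[2.5,11,5],[0.51,1.54,0.43]],[0,[3.4,13.5,6.55],[0.51,1.54,0.43]],[0,[3.4,13.5,6.55],[0.51,1.54,0.43]],[0,[3.4,13.5,6.55],[0.51,1.54,0.43]]]' | python3 nudge.py >/dev/null; python3 fan.py; python3 - <<'E'
from h import *
import cv2
cv2.imwrite('pics/w7.png',cv2.resize(bot.get_image('top')[150:360,80:290,::-1],None,fx=2.5,fy=2.5))
E
```

```text
19.4 [0.4408 0.1694 0.1515] j [ 21.    2.1 -17.9  69.9   0.   40.8] w -0.0001 f [-0.6 -0.9  1. ] gf 0.0
d [0.0008 0.0014 0.0015] rot [ 0.1   0.1  -0.11] n 0.044015188074701984 0.020468891459420886
d [0.001  0.0012 0.1065] rot [ 0.1   0.1  -0.11] n 2.1300716794165164 0.020468891459420886
```

View pics/w7.png

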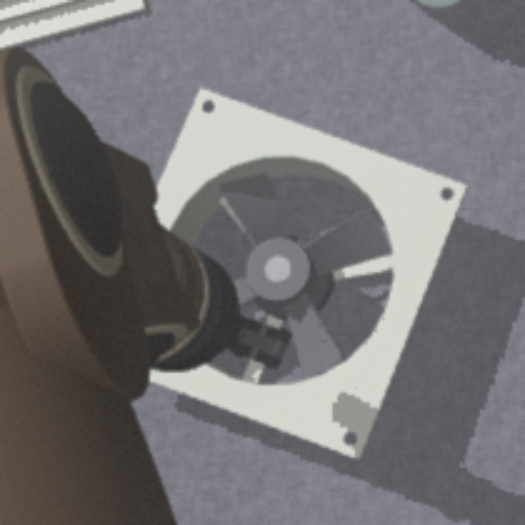

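The closed gripper is over the gap between blades at about (262,340). Lowering it in.

Scaled: 0.1065 m is 10.65, 0.095 m is 9.5.

```bash
echo '[[0,[0.1,0.1,3],[0,0,0]],[0,[0.1,0.1,6],[0,0,0]],[0,[0.1,0.1,8],[0,0,0]],[0,[0.1,0.1,9.5],[0,0,0]],[0,[0.1,0.1,10.65],[0,0,0]],[0,[0.1,0.1,10.65],[0,0,0]]]' | python3 nudge.py >/dev/null; python3 fan.py
echo '[[0,[-0.1,1.2,0],[0,0,0]],[0,[-0.5,2.4,0],[0,0,0]],[0,[-1.1,3.5,0],[0,0,0]],[0,[-2,4.5,0],[0,0,0]],[0,[-3,5.2,0],[0,0,0]],[0,[-4.1,5.7,0],[0,0,0]],[0,[-5.4,6,0],[0,0,0]],[0,[-6.6,6,0],[0,0,0]],[0,[-7.9,5.7,0],[0,0,0]],[0,[-9,5.2,0],[0,0,0]]]' | python3 nudge.py>/dev/null; python3 -c "
from h import *
st()"
```

```text
20.05 [0.4397 0.1712 0.044 ] j [ 21.3   5.6 -28.1  56.2   0.   41. ] w 0.0001 f [0.2 0.2 0.2] gf 0.0
d [-8.00e-04  1.00e-04 -1.06e-01] rot [ 0.03  0.   -0.07] n 2.1208573821733254 0.008804006238177023
d [-0.0008  0.     -0.001 ] rot [ 0.03  0.   -0.07] n 0.026754388830612864 0.008804006238177023
21.05 [0.5435 0.1908 0.0437] j [ 19.3  16.3 -15.   58.7   0.   38.9] w 0.0 f [0.4 0.7 0.3] gf 0.3
```

Scaled: -0.104 m is -10.4, -0.097 m is -9.7.

```bash
echo '[[0,[-1,-0.7,0],[0,0,0]],[0,[-1.9,-1.7,0],[0,0,0]],[0,[-2.5,-2.8,0],[0,0,0]],[0,[-2.9,-3.9,0],[0,0,0]],[0,[-3,-5.2,0],[0,0,0]],[0,[-2.9,-6.4,0],[0,0,0]],[0,[-2.5,-7.6,0],[0,0,0]],[0,[-1.9,-8.7,0],[0,0,0]],[0,[-1,-9.7,0],[0,0,0]],[0,[0,-10.4,0],[0,0,0]]]' | python3 nudge.py>/dev/null; python3 -c "
from h import *
st()"
echo '[[0,[1.1,-0.5,0],[0,0,0]],[0,[2.4,-0.8,0],[0,0,0]],[0,[3.6,-0.8,0],[0,0,0]],[0,[4.9,-0.5,0],[0,0,0]],[0,[6,0,0],[0,0,0]],[0,[7,0.7,0],[0,0,0]],[0,[7.9,1.7,0],[0,0,0]],[0,[8.5,2.8,0],[0,0,0]],[0,[8.9,3.9,0],[0,0,0]],[0,[9,5.2,0],[0,0,0]]]' | python3 nudge.py>/dev/null; python3 -c "
from h import *
st()"
echo '[[0,[-0.1,1.2,0],[0,0,0]],[0,[-0.5,2.4,0],[0,0,0]],[0,[-1.1,3.5,0],[0,0,0]],[0,[-2,4.5,0],[0,0,0]],[0,[-2.8,5.1,0],[0,0,0]],[0,[-3,5.2,0],[0,0,0]],[0,[-3,5.2,0],[0,0,0]],[0,[-3,5.2,0],[0,0,0]]]' | python3 nudge.py>/dev/null; python3 -c "
from h import *
import cv2
st()
cv2.imwrite('pics/a8.png',bot.get_image('top')[:,:,::-1])"
```

```text
22.05 [0.5062 0.093  0.0437] j [ 10.4  10.1 -22.9  57.    0.   30. ] w 0.0003 f [ 0.8  0.7 -0.4] gf 0.3
23.05 [0.44   0.174  0.0437] j [ 21.6   5.8 -28.   56.2   0.   41.1] w 0.0 f [-0.8 -0.2  0.1] gf 0.3
23.85 [0.4857 0.2113 0.0437] j [ 23.5  11.6 -21.1  57.4   0.   43.1] w -0.0002 f [ 1.1  1.1 -1. ] gf 0.0
```

Scaled: -0.005 m is -0.5, 0.005 m is 0.5.

```bash
echo '[[0,[0.5,-0.3,0],[0,0,0]],[0,[0.8,-0.5,0],[0,0,0]],[0,[0.8,-0.5,-2],[0,0,0]],[0,[0.8,-0.5,-5],[0,0,0]],[0,[0.8,-0.5,-9],[0,0,0]],[0,[5,-3,-12],[0,0,0]],[0,[9,-6,-16],[0,0,0]],[0,[12,-10,-20],[0,0,0]],[0,[14,-14,-22],[0,0,0]],[0,[14,-14,-22],[0,0,0]]]' | python3 nudge.py>/dev/null; python3 - <<'E'
from h import *
import cv2
st();b=bot.get_image('top')[:,:,::-1]
cv2.imwrite('pics/e9.png',cv2.resize(b[170:350,100:480],None,fx=2.1,fy=2.1))
E
```

```text
24.9 [0.3047 0.1255 0.2658] j [ 22.4 -13.9 -17.6  86.1   0.   41.9] w 0.0002 f [0.8 0.6 0. ] gf 0.0
```

View pics/e9.png

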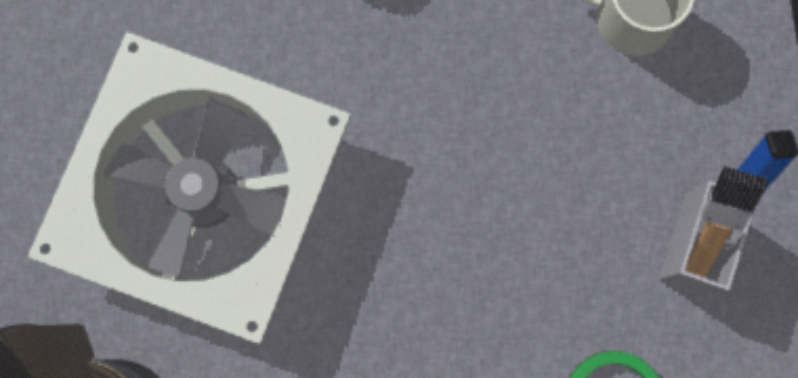

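The pot holds both tools and the fan is clear. A blade at azimuth ~165° fits an impeller turn of about −400°, and the arm touches nothing.

```bash
python3 -c "
from rig import bot
print(bot.close_job())"
```

```text
the job is handed in; nothing more can be done
None
```

I handed the job in at about 25 s: the screwdriver (blade down) and the brush (bristles up) stand in the pot, the impeller was turned about 400° clockwise (estimated from the last picture), and the mug, jar and tape were left alone; the rig gave no verdict.

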